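# Hook the bulb caddy onto the drying-rack post

### The job

Pick up the blue caddy by its yellow rib and hang it level on the slotted white post: push its two steel hooks into the upper two slots until its back plate meets the post, then press it straight down until the hooks have driven the red lock down and the caddy is fully home, and let go. Feel for the slots gently, with no hard knocks or heavy shoving on the post, and leave the loose bulbs and tubs standing where they are.

Things in the scene. Friction and masses are not known exactly. Their poses are not given: they have to be found in the camera images.
- caddy_grip (a point): Grip point of the loose blue caddy (0.2 to 0.4 kg, standing upright on the table at the start): on its yellow carrying rib, 45 mm above its underside, on its middle plane. x points to the hook side, z up, y across the rib. In mm from this point: rib 12 thick in y, x -42 to +46, top z +17; tray x -62 to +50, y +-60, rim 14 high; back plate 44 wide, rear face x +50, top z +41.
- hook_low (a point): Lower of the caddy's two equal steel hook tabs: end of its tongue, at the underside; axes as caddy_grip, 62 mm in x and -21 mm in z from it. The upper hook is 40 mm above. Each tongue is 6 mm wide, 6 high and sticks 12 out of the back plate; its last 6 mm carry a down-turned tip hanging 9 mm below the tongue's underside.
- post: Fixed post: aluminium channel 58 mm wide, 185 tall (strip top about 191), on a grey foot 130 mm square, holding a white slotted strip 4 mm thick, hollow behind. Origin on the table right below the middle of the strip's front face; that face is the plane x = 0, looks to -x; push hooks in along +x; z up. Over 45 N of contact force (all contacts added) bends the strip: damage. Levering can double a push: keep pushes under 20 N.
- slot_nominal (a point): Nominal middle of the lower edge of the middle slot, on the strip's face, 124 mm up; axes as post. Three slots in a column, each 11 mm wide, 18 high, 40 apart (lower edges nominally 84, 124, 164 mm up). The strip was set by hand: all slots together stand up to 9 mm higher or lower than this nominal point, which no reading shows; find the true height by feel or sight.
- post_home (a point): Nominal place of caddy_grip when the caddy is fully home in the upper two slots: 145 mm up, 50 mm in front of the face (true height differs by the strip's hidden -9 to +9 mm). Axes as post. The hooks pass through the slots with the caddy 9 to 12 mm above true home; with the back plate on the face it then goes straight down until the tongues rest on the slots' lower edges.
- lock (a joint): Red friction lock, a block just behind the strip, below the middle slot. It reads 0 at the start with its top 1 mm below that slot's lower edge; the value (m) grows as the lower hook pushes it down. It resists with about 8 N all the way, has no spring and stays where it is left. Caddy fully home: about 0.008.
- bulb_a_mid (a point): Orange rubber bulb with steel nozzle, 82 mm in diameter, 174 mm tall, loose, standing on the table; point on its axis 60 mm up. Leave alone.
- bulb_b_mid (a point): A second such bulb, leave alone.
- tub_green_mid (a point): White glaze tub with green-rimmed lid, 158 mm in diameter, 85 mm tall, loose; point on its axis 38 mm up. Leave alone.
- tub_yellow_mid (a point): The same with a yellow-rimmed lid. Leave alone.

How it is judged:
On the way, in this order (a step that is already met when the one before it is completed fails the run):
1. both hooks are in the upper two slots, back plate against the strip, before the lock is driven down (y of caddy_grip in the frame of post between -0.006 and 0.006 m and x of caddy_grip in the frame of post between -0.0545 and -0.044 m and angle between caddy_grip's own z axis and vertical below 0.09 rad and angle between the x axis of caddy_grip and the x axis of post, either way round below 0.12 rad and z of caddy_grip in the frame of post between 0.141 and 0.17 m and value of joint lock below 0.004 m), for 0.1 s.
2. the caddy is pressed down and has driven the lock down (y of caddy_grip in the frame of post between -0.006 and 0.006 m and x of caddy_grip in the frame of post between -0.0545 and -0.044 m and angle between caddy_grip's own z axis and vertical below 0.09 rad and angle between the x axis of caddy_grip and the x axis of post, either way round below 0.12 rad and value of joint lock above 0.0065 m), for 0.2 s.
At the end, for the whole second after the job is handed in: The caddy hangs still and released in the upper two slots: grip point 44 to 54.5 mm in front of the face, within 6 mm of its middle and 132 to 158 mm up, level within 0.09 rad and square to the strip within 0.12 rad, the lock driven down more than 6.5 mm (all of step 2 and z of caddy_grip in the frame of post between 0.132 and 0.158 m and linear speed of caddy below 0.02 m/s); the robot touches nothing.
It fails at once if caddy and post are pressed together with more than 45 N (contact force between caddy and post above 45 N).
It fails at once if the robot itself pushes the post with more than 45 N (contact force between any of the fingers, the arm and post above 45 N).
It fails at once if a bulb or tub is shifted by more than 30 mm or toppled (distance of any of bulb_a_mid, bulb_b_mid, tub_green_mid, tub_yellow_mid from where it was at the start of the episode above 0.03 m).
It also fails if it takes over 58 s, if anything falls off the work surface, if the arm or the gripper's body presses on something with over 40 N, if the wrist force passes 120 N, or if a joint passes its speed limit or range.

### The arm

A 6-joint arm with a two-finger parallel gripper is mounted at the origin on the work surface. World frame = base frame: x ahead of the robot, y to its left, z up, the work surface at z = 0. Lengths are in m, angles in rad, forces in N, time in s.
With the tool pointing down it reaches from about 0.4 to 0.825 m from the base axis. Payload 7 kg.
Tool frame: the origin (TCP) lies at the centre of the arm's flange, where the gripper is bolted on; the fingertips stand 178 mm ahead of it and the grasp point (between the pads) lies arm.tcp_to_grasp ahead of it (arm.tcp_to_grasp is the distance from the TCP to the grasp point, in m); z points along the fingers, y is the direction in which the jaws open and shut (so a half turn about z gives the same grasp; the last joint's range is limited). The gripper opens to 88 mm and grips with 3 to 60 N. Pads are 19 mm wide; open, the fingers measure 130 mm over their backs; the gripper's body (78 mm by 193 mm) begins 47 mm behind the grasp point.
Start: joints at [1.397, 0.359, 0.012, 0, -1.224, -0.288], TCP at [0.301, 0.604, 0.405] pointing down, gripper open.
Joint ranges: [-3.07, 3.07], [-1.43, 2.12], [-1.02, 1.25], [-3.03, 1.67], [-3.05, -0], [-3.03, 3.03]. Speed limits (rad/s): [2.39, 2.39, 3.01, 3.14, 3.14, 3.14].

### API

Orientations are given as [roll, pitch, yaw] about the fixed x, y, z axes, in that order (R = Rz(yaw) Ry(pitch) Rx(roll)).
In Python, from station import arm gives the robot as it stands.
- The arm moves only by the tool move_arm, never from a script. Its argument "deltas" is a list of rows, each a list of 6 numbers: the shift along the world's x, y, z in mm, then the turn, a rotation vector about the world's x, y, z in degrees. In form: [[tx, ty, tz, ax, ay, az], ...]. A call has exactly 5 rows; each row shifts and turns the commanded pose from where the row before left it; what a row does not reach is not made up. A row lasts 1/12 s, in which the tool goes at most 41.7 mm and 7.16 degrees, less where a joint would pass 70% of its speed; a pose out of reach is approached as far as the arm can. A call with a gripper value outside its range is refused whole. "claw" is the closure in counts, from 0 (fully open) to 255 (shut), set as the call begins (left out, the last holds). The fingers move at their own pace and stop on an object; "squeeze" is the grip in N (left out, the last holds). Time passes only in rows, so rows that do not move let the fingers close, or fill a call up. It gives the time, the measured TCP pose, the force and the opening at its end, in the units of the state.
- arm.get_state(): the state, without advancing time (a new reading comes with each control period).
- arm.grab_frame(name): name is "scene" or "top" or "wrist"; returns the picture (384x512x3 uint8, red, green, blue); there is no depth.
- arm.calibration(name): a dict with "intrinsics" (3x3 intrinsics, pixels), "T" (4x4, takes a point from camera to world coordinates); the wrist camera has in their place "mount" (4x4, takes a point from camera to tool coordinates, whose origin is the TCP and whose axes are the flange's). Camera axes: x right, y up, looking along -z (the intrinsics and any distortion apply to the point x, -y, -z); pixel columns grow to the right and rows downward; lengths in m; the calibration is good to about 2 mm. A picture is of the moment at which its call begins: read the wrist's pose just before it. calibration takes no time and is no camera call.
- arm.job_done(): hands the job in, once; it reports no verdict.
Trained networks look in the newest picture that a camera, given by its name, has taken for a name from the list of things; names that differ only in an ending like _2 or _b are one class to them, and where a whole thing is asked for, a point or a joint stands for the part that bears it (a point fixed in the world has none). Each returns a list of dicts, best first, with "score" (0 to 1); they miss things now and then, are a little off and sometimes report something else, mostly with a low value. They report only what shows in the picture. A call takes as long as a camera call.
- arm.spot_in(thing, camera): "xy" ([column, row] in pixels, amid what is visible of it).
- arm.masks_of(thing, camera): "pixels" (384x512 bool, what is visible of it) and "xy" ([column, row] in pixels, amid what is visible of it).
- arm.spot_point(thing, camera): "xy" ([column, row] in pixels: a listed point, or the origin of a listed thing).
The state is a dict: "t": time; "q": joint angles; "qd": joint speeds; "joint_efforts": joint torques, N m; "eef_pos": TCP position; "ee_rot": TCP orientation; "force": force on the tool from outside, world axes, zero at the start; "moment": the same for the moment, N m; "width": finger opening in m.
Only numpy, scipy, OpenCV 4.12 (cv2) and the standard library are available. Lean on these libraries where they do the work, as an engineer would, in place of code of your own. Each camera call takes 0.05 s, during which the arm holds its last target. There are 200 camera calls.

## Working session

There is one attempt and no reset: what is moved stays moved. The work goes in short steps, Python scripts to look and compute and a tool call to move; the robot and the scene stay as the last step left them, time stands still between calls to the robot, and variables do not carry over. Pictures are saved under pics/ and viewed, about 8 in all and at most 12, crops included, and the job is handed in when it is done.

Besides the shell and the picture viewer there is one more tool, called as name([rows], argument=value, ...), one row to a line, values as JSON. move_arm: Moves the arm, as the interface text tells. Its arguments: {"type":"object","properties":{"deltas":{"type":"array","items":{"type":"array","items":{"type":"number"}}},"claw":{"type":"number"},"squeeze":{"type":"number"}},"required":["deltas"]}

```bash
mkdir -p pics
cat > h.py <<'E'
import numpy as np, cv2
from station import arm
from scipy.spatial.transform import Rotation as R
def pose(s=None):
    s=s or arm.get_state(); T=np.eye(4); T[:3,:3]=R.from_euler('xyz',s['ee_rot']).as_matrix(); T[:3,3]=s['eef_pos']; return T
def cam(n):
    c=arm.calibration(n); K=np.array(c['intrinsics'])
    return K,(pose()@np.array(c['mount']) if n=='wrist' else np.array(c['T'])),c
def ray(n,xy,K=None,T=None):
    if K is None: K,T,_=cam(n)
    d=np.linalg.inv(K)@np.array([xy[0],xy[1],1.]); d=np.array([d[0],-d[1],-d[2]])
    return T[:3,3],T[:3,:3]@d
def onz(n,xy,z,K=None,T=None):
    o,d=ray(n,xy,K,T); return o+d*(z-o[2])/d[2]
def tri(rs):
    A=np.zeros((3,3));b=np.zeros(3)
    for o,d in rs:
        d=d/np.linalg.norm(d);P=np.eye(3)-np.outer(d,d);A+=P;b+=P@o
    p=np.linalg.solve(A,b); return p,[np.linalg.norm((np.eye(3)-np.outer(d,d)/(d@d))@(p-o)) for o,d in rs]
def save(n,f):
    im=arm.grab_frame(n); cv2.imwrite('pics/'+f,cv2.cvtColor(im,cv2.COLOR_RGB2BGR)); return im
E
python3 - <<'E'
from h import *
np.set_printoptions(precision=4,suppress=True)
s=arm.get_state(); print(s, arm.tcp_to_grasp)
for n in('scene','top'):
    save(n,n+'0.png'); K,T,c=cam(n); print(n,K.tolist(),T,[k for k in c])
a=cv2.imread('pics/scene0.png');b=cv2.imread('pics/top0.png')
cv2.imwrite('pics/both.png',cv2.resize(np.vstack([a,b]),None,fx=.78,fy=.78))
Z={'caddy_grip':None,'hook_low':None,'post':0,'slot_nominal':.124,'post_home':.145,'bulb_a_mid':.06,'tub_green_mid':.038,'tub_yellow_mid':.038}
for k in Z:
    rr=[]
    for n in('scene','top'):
        r=arm.spot_point(k,n)[:3]
        print(k,n,[(np.round(x['xy'],1).tolist(),round(x['score'],2)) for x in r], onz(n,r[0]['xy'],Z[k] or .045)if r else '')
        if r: rr.append(ray(n,r[0]['xy']))
    if len(rr)==2: print('  tri',*tri(rr))
E
```

```text
{'t': 0.0, 'q': array([ 1.3971,  0.3594,  0.0111, -0.0003, -1.2241, -0.2881]), 'qd': array([-0.0003,  0.0004,  0.0006, -0.0001, -0.0005,  0.0001]), 'joint_efforts': array([  0.0004, -58.2716,  29.305 ,   6.997 ,   0.0069,  -0.0002]), 'eef_pos': array([0.3007, 0.6041, 0.4037]), 'ee_rot': array([ 3.1399, -0.0001, -0.462 ]), 'force': array([-0.223 ,  0.4106, -0.3557]), 'moment': array([-0.0167,  0.016 ,  0.0163]), 'width': 0.0874948326691344} 0.1593
scene [[392.12822475706173, 0.0, 252.52243135840143], [0.0, 392.12822475706173, 192.7463818006895], [0.0, 0.0, 1.0]] [[-0.3629 -0.7246  0.5859  1.2148]
 [ 0.9318 -0.2854  0.2243  0.2213]
 [ 0.0047  0.6273  0.7787  0.9684]
 [ 0.      0.      0.      1.    ]] ['intrinsics', 'T']
top [[446.9532218644194, 0.0, 257.9059073262102], [0.0, 446.9532218644194, 189.53170078983754], [0.0, 0.0, 1.0]] [[ 0.0218  0.993  -0.116   0.4136]
 [-0.9994  0.0249  0.0252  0.0051]
 [ 0.0279  0.1154  0.9929  1.3831]
 [ 0.      0.      0.      1.    ]] ['intrinsics', 'T']
caddy_grip scene [([213.0, 175.2], 0.71)] [ 0.4997 -0.1856  0.045 ]
caddy_grip top [([305.4, 208.
[... 737 characters left out ...]
l top [([186.3, 177.0], 0.8)] [0.5914 0.1768 0.124 ]
  tri [0.5913 0.1774 0.1239] [np.float64(0.0005212351065699523), np.float64(0.0005212351065700822)]
post_home scene [] 
post_home top [([203.7, 172.5], 0.59)] [0.6024 0.1261 0.145 ]
bulb_a_mid scene [([161.2, 236.5], 0.9)] [ 0.7654 -0.2164  0.06  ]
bulb_a_mid top [([324.7, 130.2], 0.71)] [ 0.7549 -0.2277  0.06  ]
  tri [ 0.7579 -0.2276  0.0433] [np.float64(0.003163655753667014), np.float64(0.0031636557536670403)]
tub_green_mid scene [([117.1, 207.1], 0.9), ([163.5, 234.6], 0.29)] [ 0.7122 -0.399   0.038 ]
tub_green_mid top [] 
tub_yellow_mid scene [([376.0, 289.9], 0.85), ([383.3, 190.0], 0.55)] [0.6955 0.3608 0.038 ]
tub_yellow_mid top []
```

View pics/both.png

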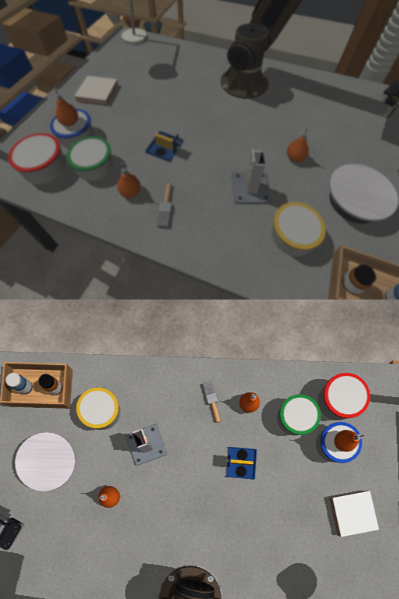

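Caddy sits mid-table with its hooks toward the post (+y), and the post faces about -y with no obstacle in between. I'll move over and look with the wrist camera midway.

move_arm([
  [13,-38,5,0,0,-3],
  [13,-38,5,0,0,-3],
  [13,-38,5,0,0,-3],
  [13,-38,5,0,0,-3],
  [13,-38,5,0,0,-3],
])

```text
t: 1.32
eef_pos: [0.366, 0.4125, 0.4299]
ee_rot: [-3.141, -0.0, -0.726]
force: [0.6, 0.3, 0.3]
width: 0.0876
```

move_arm([
  [13,-38,0,0,0,-3],
  [13,-38,0,0,0,-3],
  [13,-38,0,0,0,-3],
  [13,-38,0,0,0,-3],
  [13,-38,0,0,0,-3],
])

```text
t: 1.73
eef_pos: [0.4308, 0.2223, 0.4302]
ee_rot: [-3.14, 0.0, -0.988]
force: [1.8, 0.5, 0.1]
width: 0.0878
```

Run:
```python
from h import *
np.set_printoptions(precision=4,suppress=True)
c=arm.calibration('wrist');print(np.array(c['mount']),np.array(c['intrinsics']))
s=arm.get_state();print(s['t'],s['eef_pos'],s['ee_rot'])
K,T,_=cam('wrist'); save('wrist','w1.png')
for k,z in(('slot_nominal',.124),('post',0),('post_home',.145)):
    for r in arm.spot_point(k,'wrist')[:2]: print(k,np.round(r['xy'],1),round(r['score'],2),onz('wrist',r['xy'],z,K,T))
a=cv2.imread('pics/scene0.png');b=cv2.imread('pics/top0.png');w=cv2.imread('pics/w1.png')
c1=cv2.resize(a[180:270,270:370],(400,360),interpolation=cv2.INTER_CUBIC)
c2=cv2.resize(a[150:220,170:270],(400,280),interpolation=cv2.INTER_CUBIC)[:240]
cv2.imwrite('pics/w1b.png',np.hstack([cv2.resize(w,(400,300)),c1[:300]]))
```

```text
[[ 0.0001  0.9667  0.256   0.0688]
 [ 1.     -0.0001 -0.0001 -0.0004]
 [-0.0001  0.256  -0.9667  0.0195]
 [ 0.      0.      0.      1.    ]] [[294.649    0.     260.9863]
 [  0.     294.649  188.2451]
 [  0.       0.       1.    ]]
1.7333 [0.4308 0.2223 0.4302] [-3.1405  0.0003 -0.9875]
slot_nominal [258.2 251.2] 0.73 [0.3916 0.2884 0.124 ]
slot_nominal [144.   39.1] 0.62 [0.5895 0.1716 0.124 ]
post [183.8  60.5] 0.91 [0.5869 0.1686 0.    ]
```

View pics/w1b.png

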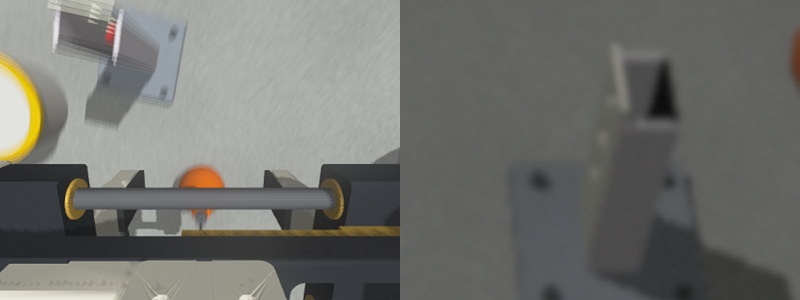

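The frame was blurred by motion. Next I'll pose the camera in front of the strip, tilted toward its face, to measure slot height, face position and yaw.

move_arm([
  [23,-31,0,0,0,-4.3],
  [23,-31,0,0,0,-4.3],
  [23,-31,0,0,0,-4.3],
  [23,-31,0,0,0,-4.3],
  [23,-31,0,0,0,-4.3],
])

```text
t: 2.35
eef_pos: [0.5467, 0.0692, 0.4297]
ee_rot: [-3.141, 0.0, -1.362]
force: [0.0, 1.6, -0.0]
width: 0.0873
```

move_arm([
  [23,-31,0,5.9,1.2,0],
  [23,-31,-10,5.9,1.2,0],
  [23,-31,-10,5.9,1.2,0],
  [23,-31,-10,5.9,1.2,0],
  [0,0,-20,5.9,1.2,0],
])

```text
t: 2.77
eef_pos: [0.6418, -0.0585, 0.3797]
ee_rot: [-3.131, 0.527, -1.358]
force: [-0.6, -0.4, -0.7]
width: 0.0876
```

move_arm([
  [0,0,-15,5.9,1.2,0],
  [0,0,-15,5,1,0],
  [0,0,0,0,0,0],
  [0,0,0,0,0,0],
  [0,0,0,0,0,0],
])

```text
t: 3.18
eef_pos: [0.6383, -0.0541, 0.3504]
ee_rot: [-3.132, 0.716, -1.355]
force: [0.8, 0.2, 0.4]
width: 0.088
```

Run:
```python
from h import *
np.set_printoptions(precision=4,suppress=True)
s=arm.get_state();print(s['t'],s['eef_pos'],s['ee_rot'],s['q'])
K,T,_=cam('wrist'); w=save('wrist','w2.png'); np.savez('w2.npz',K=K,T=T)
for k,z in(('slot_nominal',.124),('post',0)):
    for r in arm.spot_point(k,'wrist')[:2]: print(k,np.round(r['xy'],1),round(r['score'],2),onz('wrist',r['xy'],z,K,T))
cv2.imwrite('pics/w2b.png',cv2.resize(cv2.imread('pics/w2.png'),(800,600),interpolation=cv2.INTER_CUBIC))
```

```text
3.1833 [ 0.6383 -0.0541  0.3504] [-3.1323  0.7157 -1.3555] [-0.0517  0.4442  0.1753 -0.6892 -1.5285  0.3754]
slot_nominal [265.1 202.9] 0.95 [0.587  0.1757 0.124 ]
slot_nominal [267.4 117.3] 0.52 [0.6121 0.0559 0.124 ]
post [268.1 121.2] 0.67 [0.5836 0.1721 0.    ]
```

View pics/w2b.png

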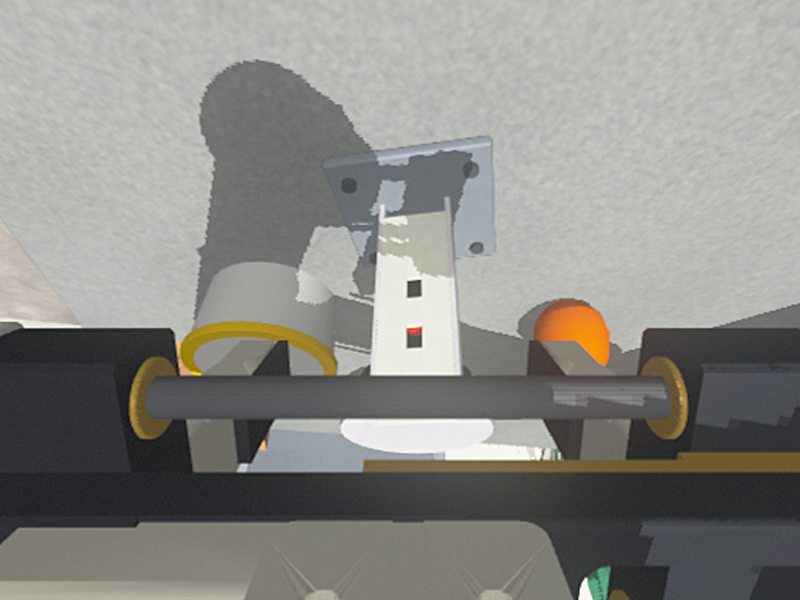

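Run:
```python
import cv2,numpy as np
w=cv2.imread('pics/w2.png'); 
c=w[125:245,225:305]; cv2.imwrite('pics/w2c.png',cv2.resize(c,None,fx=5,fy=5,interpolation=cv2.INTER_NEAREST))
print('col', [(r,)+tuple(w[r,263:268].mean(0).astype(int)) for r in list(range(175,195))+list(range(204,226))])
print('row187',list(enumerate(w[186:189,255:276].mean((0,2)).astype(int),255)))
print('row218',list(enumerate(w[217:220,255:276].mean((0,2)).astype(int),255)))
for r in(170,200,230): print(r,list(enumerate(w[r,232:250].mean(1).astype(int),232)),list(enumerate(w[r,280:300].mean(1).astype(int),280)))
```

```text
col [(175, np.int64(227), np.int64(236), np.int64(236)), (176, np.int64(228), np.int64(238), np.int64(237)), (177, np.int64(241), np.int64(247), np.int64(246)), (178, np.int64(246), np.int64(254), np.int64(254)), (179, np.int64(132), np.int64(142), np.int64(141)), (180, np.int64(65), np.int64(71), np.int64(70)), (181, np.int64(77), np.int64(84), np.int64(81)), (182, np.int64(79), np.int64(86), np.int64(85)), (183, np.int64(80), np.int64(87), np.int64(86)), (184, np.int64(81), np.int64(88), np.int64(87)), (185, np.int64(81), np.int64(88), np.int64(87)), (186, np.int64(82), np.int64(88), np.int64(87)), (187, np.int64(80), np.int64(86), np.int64(86)), (188, np.int64(74), np.int64(81), np.int64(80)), (189, np.int64(96), np.int64(102), np.int64(102)), (190, np.int64(180), np.int64(198), np.int64(194)), (191, np.int64(236), np.int64(245), np.int64(244)), (192, np.int64(226), np.int64(236), np.int64(235)), (193, np.int64(226), np.int64(235), np.int64(235)), (194, np.int64(224), np.int64(235), np.int64(234)), (204, np.int64(225), np.int64(235), np.int64(234)), (205, np.int64(226), np.int64(2
[... 3778 characters left out ...]
, np.int64(227)), (239, np.int64(223)), (240, np.int64(231)), (241, np.int64(234)), (242, np.int64(234)), (243, np.int64(234)), (244, np.int64(234)), (245, np.int64(233)), (246, np.int64(234)), (247, np.int64(234)), (248, np.int64(233)), (249, np.int64(233))] [(280, np.int64(234)), (281, np.int64(233)), (282, np.int64(233)), (283, np.int64(233)), (284, np.int64(233)), (285, np.int64(233)), (286, np.int64(233)), (287, np.int64(233)), (288, np.int64(233)), (289, np.int64(232)), (290, np.int64(226)), (291, np.int64(225)), (292, np.int64(228)), (293, np.int64(217)), (294, np.int64(175)), (295, np.int64(143)), (296, np.int64(125)), (297, np.int64(119)), (298, np.int64(121)), (299, np.int64(120))]
```

View pics/w2c.png

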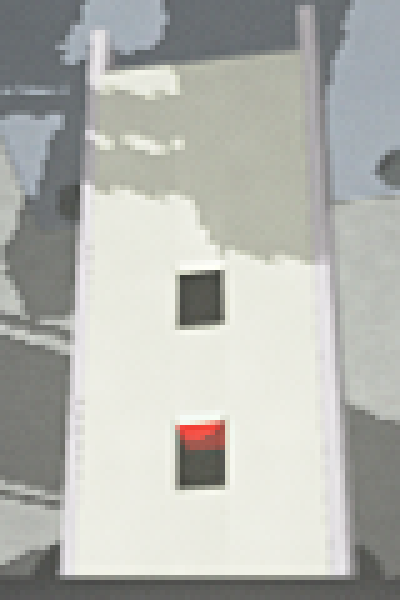

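Run:
```python
from h import *
from scipy.optimize import least_squares
np.set_printoptions(precision=4,suppress=True)
d=np.load('w2.npz');K,T=d['K'],d['T'];Ti=np.linalg.inv(T)
def proj(p):
    c=Ti[:3,:3]@p+Ti[:3,3]; return K[0,0]*c[0]/-c[2]+K[0,2], K[1,1]*-c[1]/-c[2]+K[1,2]
def W(p,l):
    x,y,a,dz=p; c,s=np.cos(a),np.sin(a); return np.array([x+c*l[0]-s*l[1],y+s*l[0]+c*l[1],l[2]+dz])
Fc=[(324,163),(491,137),(496,253)]
for q in Fc: print('foot',onz('wrist',(q[0]/1.5625-.25,q[1]/1.5625-.25),.006,K,T))
def res(p,full=False):
    r=[]
    for zb,rear,top,L,Rr in((.084,178.86,189.7,260.1,269.2),(.124,209.35,222.05,259.9,269.6)):
        r+= [proj(W(p,(.004,0,zb)))[1]-rear, proj(W(p,(0,0,zb+.018)))[1]-top]
        u=[proj(W(p,(0,sg*.0055,zb+.009)))[0] for sg in(-1,1)]
        r+= [min(u)-L,max(u)-Rr]
    return np.array(r)
def res2(p,a0): return np.r_[res(p),(p[2]-a0)/.01]
for a0 in (1.7,1.75,1.8,1.85):
    o=least_squares(res2,[.59,.175,a0,0],args=(a0,),x_scale=[.01,.01,.05,.005]); C=np.linalg.inv(o.jac.T@o.jac)
    print(o.x,o.cost,o.fun,np.sqrt(np.diag(C))*.3)
```

```text
foot [0.6635 0.1555 0.006 ]
foot [0.5454 0.1053 0.006 ]
foot [0.4936 0.2304 0.006 ]
[0.5879 0.1735 1.6999 0.0066] 0.350407167403735 [ 0.0894  0.268  -0.2619  0.3554 -0.3987  0.0523 -0.4039  0.3181 -0.0056] [0.0005 0.0023 0.003  0.0015]
[0.5879 0.1736 1.75   0.0066] 0.3712693812588209 [ 0.0977  0.2674 -0.2772  0.37   -0.3974  0.0442 -0.4199  0.3339 -0.0026] [0.0005 0.0023 0.003  0.0015]
[0.5879 0.1736 1.8    0.0066] 0.3763135327234792 [ 0.0996  0.2673 -0.2811  0.3732 -0.397   0.0422 -0.4238  0.3376  0.0006] [0.0005 0.0023 0.003  0.0015]
[0.5879 0.1736 1.85   0.0066] 0.364940541347575 [ 0.0951  0.2676 -0.2736  0.3649 -0.3976  0.0464 -0.4156  0.329   0.0039] [0.0005 0.0023 0.003  0.0015]
```

Foot corners give post yaw ≈ 113°, which agrees with the strip sitting on the foot's centreline. The fit puts the face at (0.588, 0.1735) with the slots about +6.6 mm high. Next, a close look at the caddy.

move_arm([
  [-24,-24,10,-6.68,-1.45,0],
  [-24,-24,10,-6.68,-1.45,0],
  [-24,-24,0,-6.68,-1.45,0],
  [-24,-24,0,-6.68,-1.45,0],
  [-25,-23,0,-6.68,-1.45,0],
])

```text
t: 3.75
eef_pos: [0.5164, -0.1739, 0.372]
ee_rot: [-3.128, 0.115, -1.353]
force: [-0.9, -1.2, -0.4]
width: 0.0876
```

move_arm([
  [0,0,-10,-6.68,-1.45,0],
  [0,0,-10,0,0,-4],
  [0,0,-10,0,0,-4],
  [0,0,0,0,0,0],
  [0,0,0,0,0,0],
])

```text
t: 4.17
eef_pos: [0.5169, -0.173, 0.3408]
ee_rot: [-3.131, 0.003, -1.493]
force: [0.4, -0.2, -0.2]
width: 0.0875
```

Run:
```python
from h import *
np.set_printoptions(precision=4,suppress=True)
s=arm.get_state();print(s['t'],s['eef_pos'],s['ee_rot'],s['q'])
K,T,_=cam('wrist'); w=save('wrist','w3.png'); np.savez('w3.npz',K=K,T=T)
for k,z in(('caddy_grip',.045),('hook_low',.024)):
    for r in arm.spot_point(k,'wrist')[:2]: print(k,np.round(r['xy'],1),round(r['score'],2),onz('wrist',r['xy'],z,K,T))
# yellow rib
h=cv2.cvtColor(cv2.imread('pics/w3.png'),cv2.COLOR_BGR2HSV); m=cv2.inRange(h,(20,120,120),(35,255,255))
n,l,st,ce=cv2.connectedComponentsWithStats(m); 
for i in np.argsort(-st[1:,4])[:3]+1: print(st[i],ce[i])
cv2.imwrite('pics/w3b.png',cv2.resize(cv2.imread('pics/w3.png'),(800,600),interpolation=cv2.INTER_CUBIC))
```

```text
4.1667 [ 0.5169 -0.173   0.3408] [-3.1311  0.0031 -1.4931] [ 0.0352  0.1955 -0.3677 -0.0042 -0.9972  0.0447]
caddy_grip [262.5 171. ] 0.78 [ 0.5198 -0.1844  0.045 ]
hook_low [256.6 223. ] 0.93 [ 0.5214 -0.1226  0.024 ]
[ 232  290  280   12 1966] [390.0514 296.4985]
[ 252  125   25   98 1218] [264.2028 173.3686]
[ 83 229  18  52 275] [ 88.0909 254.5236]
```

View pics/w3b.png

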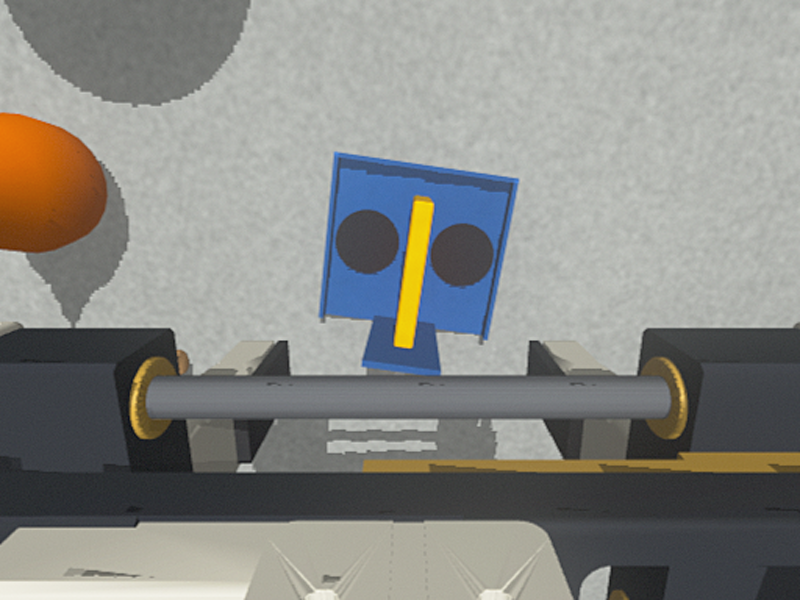

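Run:
```python
from h import *
np.set_printoptions(precision=4,suppress=True)
d=np.load('w3.npz');K,T=d['K'],d['T']
g=lambda x,y,z:onz('wrist',(x/1.5625-.18,y/1.5625-.18),z,K,T)
a=g(422.5,202,.062);b=g(403,347,.062);u=(b-a)/np.linalg.norm(b-a)
print(a,b,np.linalg.norm(b-a),np.degrees(np.arctan2(u[1],u[0])),'grip',a+u*.042,b-u*.046)
h=[g(335,153,.014),g(517,180,.014),g(320,318,.014),g(485,342,.014)]
print(h,(h[0]+h[1])/2); v=h[1]-h[0];print(np.linalg.norm(v),np.degrees(np.arctan2(v[1],v[0])))
```

```text
[ 0.5163 -0.2252  0.062 ] [ 0.5206 -0.1389  0.062 ] 0.08634886111613127 87.11945612766134 grip [ 0.5184 -0.1832  0.062 ] [ 0.5183 -0.1849  0.062 ]
[array([ 0.5734, -0.2485,  0.014 ]), array([ 0.4554, -0.2409,  0.014 ]), array([ 0.5799, -0.1369,  0.014 ]), array([ 0.4625, -0.1285,  0.014 ])] [ 0.5144 -0.2447  0.014 ]
0.11825871492945146 176.32349067313382
```

move_arm([
  [1,-6,-25,0,0.6,-4],
  [1,-5,-30,0,0,-3.8],
  [0,0,-30,0,0,0],
  [0,0,-29,0,0,0],
  [0,0,-20,0,0,0],
])

```text
t: 4.73
eef_pos: [0.5185, -0.1849, 0.2038]
ee_rot: [3.139, 0.004, -1.633]
force: [-0.1, -0.7, 0.1]
width: 0.0876
```

move_arm([
  [0,0,0,0,0,0],
  [0,0,0,0,0,0],
  [0,0,0,0,0,0],
  [0,0,0,0,0,0],
  [0,0,0,0,0,0],
], claw=255, squeeze=40)

```text
t: 5.15
eef_pos: [0.5195, -0.1847, 0.2074]
ee_rot: [-3.14, 0.004, -1.633]
force: [0.0, -1.4, -0.1]
width: 0.0599
```

move_arm([
  [0,0,0,0,0,0],
  [0,0,0,0,0,0],
  [0,0,0,0,0,0],
  [0,0,0,0,0,0],
  [0,0,0,0,0,0],
])

```text
t: 5.57
eef_pos: [0.5187, -0.1847, 0.2058]
ee_rot: [3.14, 0.004, -1.633]
force: [0.2, -0.1, -0.2]
width: 0.0264
```

Run:
```python
from h import *
s=arm.get_state();print(s)
```

```text
{'t': 5.5667, 'q': array([ 0.01206897,  0.3697401 , -0.49660552, -0.00637909, -0.70566949,
       -0.06939338]), 'qd': array([-1.51404187e-03,  3.13998616e-03, -1.06776685e-03,  8.39993077e-05,
        8.91177703e-04,  6.50524975e-04]), 'joint_efforts': array([ 5.73482830e-04, -5.00778329e+01,  2.02062249e+01,  4.81496930e+00,
        2.60145147e-02,  4.34084086e-04]), 'eef_pos': array([ 0.51872974, -0.18472199,  0.20576506]), 'ee_rot': array([ 3.14008034,  0.00403603, -1.63298193]), 'force': array([ 0.15813127, -0.07285562, -0.18525016]), 'moment': array([ 0.03467497, -0.02900627,  0.04820298]), 'width': 0.026446252647866965}
```

move_arm([
  [0,0,0,0,0,0],
  [0,0,0,0,0,0],
  [0,0,0,0,0,0],
  [0,0,0,0,0,0],
  [0,0,0,0,0,0],
])

```text
t: 5.98
eef_pos: [0.5186, -0.1848, 0.2056]
ee_rot: [3.14, 0.004, -1.633]
force: [-1.9, 0.1, 1.5]
width: 0.0122
```

move_arm([
  [0,0,5,0,0,0],
  [0,0,15,0,0,0],
  [0,0,30,0,0,0],
  [0,0,35,0,0,0],
  [0,0,32,0,0,0],
])

```text
t: 6.4
eef_pos: [0.5184, -0.1847, 0.324]
ee_rot: [3.139, 0.004, -1.633]
force: [1.8, 0.5, -1.6]
width: 0.0115
```

Run:
```python
from h import *
s=arm.get_state();print(s['t'],s['eef_pos'],s['ee_rot'],s['force'],s['moment'],s['width'])
save('wrist','w4.png')
h=cv2.cvtColor(cv2.imread('pics/w4.png'),cv2.COLOR_BGR2HSV); m=cv2.inRange(h,(20,120,120),(35,255,255))
n,l,st,ce=cv2.connectedComponentsWithStats(m); 
for i in np.argsort(-st[1:,4])[:3]+1: print(st[i],ce[i])
cv2.imwrite('pics/w4b.png',cv2.resize(cv2.imread('pics/w4.png'),(800,600),interpolation=cv2.INTER_CUBIC))
```

```text
6.4 [ 0.51843698 -0.18470216  0.3240294 ] [ 3.13881313  0.00395961 -1.63295341] [ 1.81852161  0.52287232 -1.58075023] [ 0.03293271 -0.30484032  0.00118219] 0.01150489344436286
[  79  268  341   34 3773] [266.18897429 293.81023059]
[ 248  156   27   85 2096] [261.10019084 199.53101145]
[225 229   6  52 217] [227.10599078 255.16129032]
```

View pics/w4b.png

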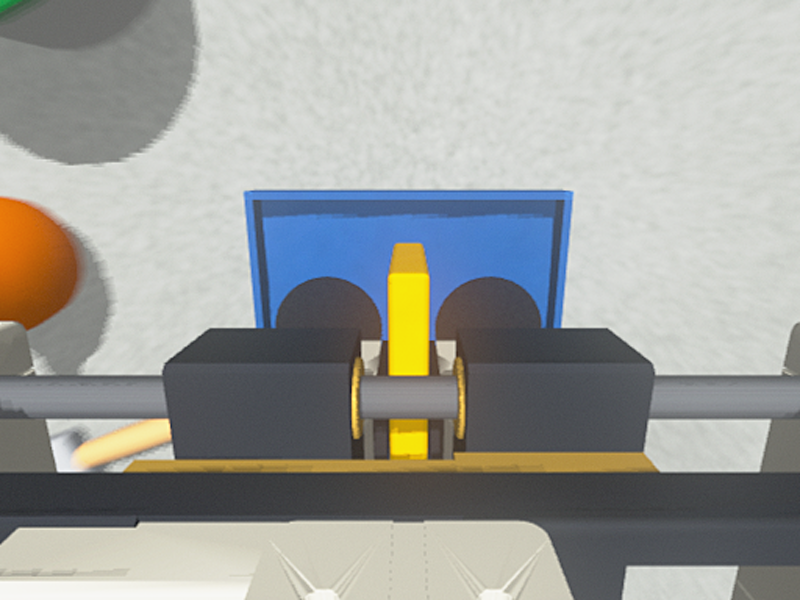

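Rib is gripped centrally (column 261 = optical centre) and the tray back rim sits exactly where predicted. Moving to the standoff in front of the post.

move_arm([
  [9,20,0,0,0,3],
  [14,35,0,0,0,4],
  [14,35,0,0,0,4],
  [14,35,0,0,0,4],
  [14,35,0,0,0,4],
])

```text
t: 6.87
eef_pos: [0.5839, -0.0232, 0.3227]
ee_rot: [3.14, 0.004, -1.299]
force: [-0.8, -0.9, -2.2]
width: 0.0118
```

move_arm([
  [14,35,0,0,0,4],
  [14,35,0,0,0,3.6],
  [11,25,0,0,0,0],
  [5,9,0,0,0,0],
  [0,0,0,0,0,0],
])

```text
t: 7.28
eef_pos: [0.6286, 0.0817, 0.3219]
ee_rot: [3.14, 0.004, -1.166]
force: [-0.4, -0.9, -1.9]
width: 0.0116
```

move_arm([
  [0,0,0,0,0,0],
  [0,0,0,0,0,0],
  [0,0,0,0,0,0],
  [0,0,0,0,0,0],
  [0,0,0,0,0,0],
])

```text
t: 7.7
eef_pos: [0.6275, 0.0784, 0.3229]
ee_rot: [3.14, 0.004, -1.17]
force: [0.4, -0.2, -2.5]
width: 0.0117
```

Run:
```python
from h import *
np.set_printoptions(precision=4,suppress=True)
s=arm.get_state();print(s['t'],s['eef_pos'],s['ee_rot'],s['force'],s['moment'],s['width'])
px=np.array([np.cos(np.radians(113)),np.sin(np.radians(113))]);py=np.array([-px[1],px[0]])
d=s['eef_pos'][:2]-[.588,.1735];print('post frame',d@px,d@py)
a=save('scene','s5.png');b=save('top','t5.png')
for n in('scene','top'):
    for k,z in(('caddy_grip',s['eef_pos'][2]-.1608),('hook_low',s['eef_pos'][2]-.1818),('slot_nominal',.124)):
        for r in arm.spot_point(k,n)[:1]: print(n,k,np.round(r['xy'],1),round(r['score'],2),onz(n,r['xy'],z))
a=cv2.imread('pics/s5.png');b=cv2.imread('pics/t5.png')
c1=cv2.resize(a[165:265,255:355],(400,400),interpolation=cv2.INTER_CUBIC);c2=cv2.resize(b[130:230,150:250],(400,400),interpolation=cv2.INTER_CUBIC)
cv2.imwrite('pics/b5.png',np.hstack([c1,c2]))
```

```text
7.7 [0.6275 0.0784 0.3229] [ 3.1403  0.0041 -1.1699] [ 0.3592 -0.1601 -2.5155] [ 0.0459  0.0113 -0.0277] 0.01174878843779193
post frame -0.10302998205545255 0.000780090228745019
scene caddy_grip [284.3 205.4] 0.66 [0.6173 0.0804 0.1621]
scene hook_low [307.5 214.8] 0.73 [0.6087 0.1424 0.1411]
scene slot_nominal [165.1 232.9] 0.71 [ 0.7839 -0.1817  0.124 ]
top caddy_grip [221.2 163.3] 0.75 [0.6267 0.0772 0.1621]
top hook_low [202.1 173.5] 0.7 [0.6    0.1309 0.1411]
top slot_nominal [189.3 177.8] 0.73 [0.5893 0.1683 0.124 ]
```

View pics/b5.png

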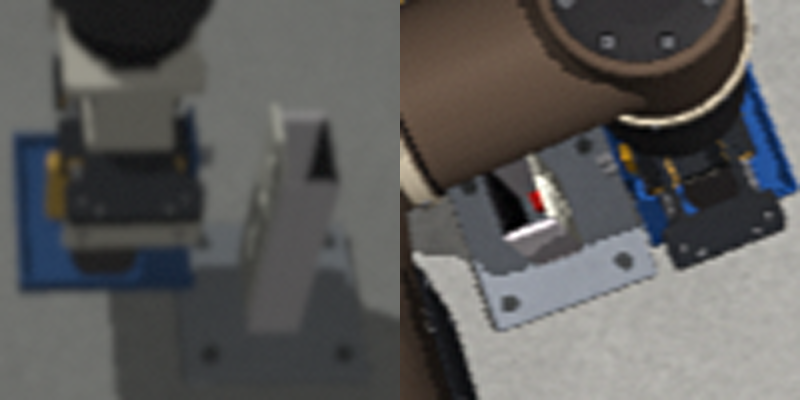

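move_arm([
  [-3,7,0,0,0,0],
  [-3,8,0,0,0,0],
  [-3,8,0,0,0,0],
  [-2,4.5,0,0,0,0],
  [-0.5,2,0,0,0,0],
])

```text
t: 8.52
eef_pos: [0.6158, 0.1101, 0.3228]
ee_rot: [3.14, 0.004, -1.167]
force: [-0.4, -0.6, -1.6]
width: 0.012
```

move_arm([
  [-0.4,1,0,0,0,0],
  [-0.4,1,0,0,0,0],
  [-0.4,0.9,0,0,0,0],
  [-0.4,0.9,0,0,0,0],
  [0,0,0,0,0,0],
])

```text
t: 8.93
eef_pos: [0.6147, 0.1125, 0.3226]
ee_rot: [3.14, 0.004, -1.169]
force: [0.6, -0.7, -2.4]
width: 0.0116
```

move_arm([
  [-0.4,0.9,0,0,0,0],
  [-0.4,0.9,0,0,0,0],
  [-0.4,0.9,0,0,0,0],
  [0,0,0,0,0,0],
  [0,0,0,0,0,0],
])

```text
t: 9.35
eef_pos: [0.6134, 0.1153, 0.3227]
ee_rot: [3.14, 0.004, -1.169]
force: [-0.5, 0.4, -2.2]
width: 0.0118
```

```bash
cat > st.py <<'E'
from h import *
np.set_printoptions(precision=4,suppress=True)
s=arm.get_state()
px=np.array([np.cos(np.radians(113)),np.sin(np.radians(113))]);py=np.array([-px[1],px[0]])
d=s['eef_pos'][:2]-[.588,.1735];f=s['force']
print('t',s['t'],'post x,y',d@px,d@py,'grip z',s['eef_pos'][2]-.1608,'F px,py,z',f[:2]@px,f[:2]@py,f[2],'M',s['moment'],s['ee_rot'])
E
python3 st.py
```

```text
t 9.35 post x,y -0.06351517187287473 -0.0006746976162680851 grip z 0.16185894509779414 F px,py,z 0.5811242951267392 0.32089078357036854 -2.244471700773147 M [-0.0163 -0.0215 -0.0048] [ 3.14    0.004  -1.1687]
```

move_arm([
  [-0.9,0.3,0,0,0,0],
  [-0.3,0.8,0,0,0,0],
  [-0.4,0.9,0,0,0,0],
  [0,0,0,0,0,0],
  [0,0,0,0,0,0],
])

```text
t: 9.77
eef_pos: [0.6118, 0.1173, 0.3227]
ee_rot: [3.14, 0.004, -1.169]
force: [-0.2, -1.0, -3.6]
width: 0.012
```

move_arm([
  [-0.4,0.9,0,0,0,0],
  [-0.4,0.9,0,0,0,0],
  [0,0,0,0,0,0],
  [0,0,0,0,0,0],
  [0,0,0,0,0,0],
])

```text
t: 10.18
eef_pos: [0.6111, 0.1191, 0.3227]
ee_rot: [3.14, 0.004, -1.169]
force: [-0.3, -0.3, -2.5]
width: 0.0117
```

```bash
python3 st.py
```

```text
t 10.1833 post x,y -0.059096005996859165 2.956653416391654e-05 grip z 0.1618614836070515 F px,py,z -0.1395642853881857 0.43676926307728187 -2.45608182363937 M [ 0.0305 -0.0632 -0.0432] [ 3.14    0.004  -1.1687]
```

Already 3 mm past the expected face with no contact. Continuing in small steps.

move_arm([
  [-0.4,0.9,0,0,0,0],
  [-0.4,0.9,0,0,0,0],
  [0,0,0,0,0,0],
  [0,0,0,0,0,0],
  [0,0,0,0,0,0],
])

```text
t: 10.6
eef_pos: [0.6102, 0.1209, 0.3227]
ee_rot: [3.14, 0.004, -1.169]
force: [0.2, 0.1, -2.0]
width: 0.0122
```

move_arm([
  [-0.4,0.9,0,0,0,0],
  [-0.4,0.9,0,0,0,0],
  [0,0,0,0,0,0],
  [0,0,0,0,0,0],
  [0,0,0,0,0,0],
])

```text
t: 11.02
eef_pos: [0.6094, 0.1227, 0.3227]
ee_rot: [3.14, 0.004, -1.169]
force: [1.9, -0.2, -1.9]
width: 0.0118
```

```bash
python3 st.py
```

```text
t 11.0167 post x,y -0.05514851936435459 0.00011240588727388188 grip z 0.1618662710619923 F px,py,z -0.9138820812642122 -1.6309025431847872 -1.8955293866311698 M [ 0.0114 -0.0278  0.0205] [ 3.14    0.0041 -1.1687]
```

Likely in the slots now. Continuing gently to plate contact.

move_arm([
  [-0.4,0.9,0,0,0,0],
  [-0.4,0.9,0,0,0,0],
  [0,0,0,0,0,0],
  [0,0,0,0,0,0],
  [0,0,0,0,0,0],
])

```text
t: 11.43
eef_pos: [0.6087, 0.1242, 0.3227]
ee_rot: [3.14, 0.004, -1.169]
force: [1.0, -2.5, -2.2]
width: 0.0121
```

move_arm([
  [-0.4,0.9,0,0,0,0],
  [-0.4,0.9,0,0,0,0],
  [0,0,0,0,0,0],
  [0,0,0,0,0,0],
  [0,0,0,0,0,0],
])

```text
t: 11.85
eef_pos: [0.6084, 0.1247, 0.3228]
ee_rot: [3.139, 0.002, -1.17]
force: [5.3, -10.8, -3.6]
width: 0.012
```

```bash
python3 st.py
```

```text
t 11.85 post x,y -0.052888476839302964 0.00031763987843806197 grip z 0.16197068073032606 F px,py,z -12.03054172658047 -0.6432184686453165 -3.6174248260079263 M [-3.7096 -1.8851 -0.2286] [ 3.1393  0.0017 -1.1697]
```

Run:
```python
from h import *
save('scene','s6.png');save('top','t6.png');save('wrist','w6.png')
a=cv2.imread('pics/s6.png');b=cv2.imread('pics/t6.png')
c1=cv2.resize(a[170:250,270:350],(400,400),interpolation=cv2.INTER_CUBIC);c1=cv2.convertScaleAbs(c1,alpha=1.7)
c2=cv2.resize(b[140:220,160:240],(400,400),interpolation=cv2.INTER_CUBIC)
cv2.imwrite('pics/b6.png',np.hstack([c1,c2]))
```

```text
(no output)
```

View pics/b6.png

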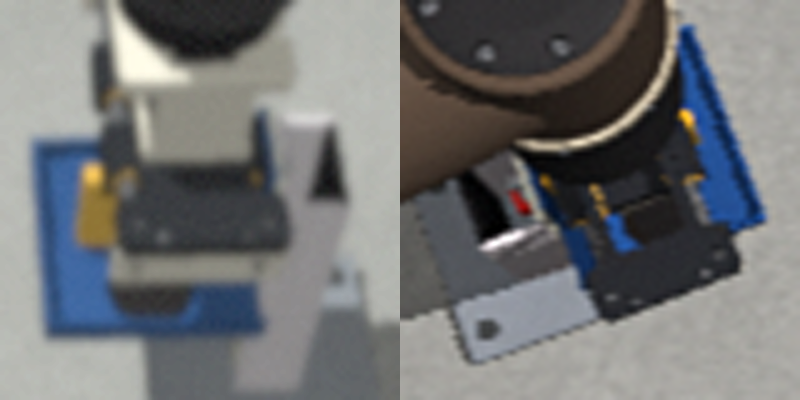

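The pictures show the plate flush with the strip. I'll ease the push a little and press down while watching the force.

move_arm([
  [0.3,-0.6,0,0,0,0],
  [0,0,0,0,0,0],
  [0,0,-1,0,0,0],
  [0,0,-1,0,0,0],
  [0,0,0,0,0,0],
])

```text
t: 12.42
eef_pos: [0.6087, 0.1246, 0.3215]
ee_rot: [3.141, 0.002, -1.169]
force: [2.5, -8.3, 0.5]
width: 0.0118
```

```bash
python3 st.py
```

```text
t 12.4167 post x,y -0.053098985186969296 6.403134777845981e-05 grip z 0.160718930377661 F px,py,z -8.58961891826691 0.9172434437908058 0.47234568114566017 M [-2.7314 -1.0065 -0.1177] [ 3.1406  0.0022 -1.1691]
```

move_arm([
  [0,0,-1,0,0,0],
  [0,0,-1,0,0,0],
  [0,0,0,0,0,0],
  [0,0,0,0,0,0],
  [0,0,0,0,0,0],
])

```text
t: 12.83
eef_pos: [0.6088, 0.1247, 0.3206]
ee_rot: [-3.141, 0.002, -1.169]
force: [1.0, -8.2, 6.2]
width: 0.0115
```

```bash
python3 st.py
```

```text
t 12.8333 post x,y -0.053098449341293374 -0.00011059815039034175 grip z 0.15979599010202283 F px,py,z -7.969527379340283 2.2861825509585576 6.198368490418162 M [-2.6344 -0.2809 -0.076 ] [-3.1414  0.002  -1.1687]
```

move_arm([
  [0.1,-0.3,-0.7,0,0,0],
  [0,0,-0.7,0,0,0],
  [0,0,-0.6,0,0,0],
  [0,0,0,0,0,0],
  [0,0,0,0,0,0],
])

```text
t: 13.25
eef_pos: [0.6089, 0.1246, 0.319]
ee_rot: [-3.141, 0.002, -1.168]
force: [-1.1, -7.7, 9.5]
width: 0.0117
```

```bash
python3 st.py
```

```text
t 13.25 post x,y -0.053209168076855544 -0.0001352024773076938 grip z 0.15822092573818342 F px,py,z -6.632952765663302 3.976332738849196 9.481479256768143 M [-2.231   0.2468 -0.0261] [-3.1408  0.0022 -1.1684]
```

move_arm([
  [0,0,-0.7,0,0,0],
  [0,0,-0.7,0,0,0],
  [0,0,-0.6,0,0,0],
  [0,0,0,0,0,0],
  [0,0,0,0,0,0],
])

```text
t: 13.67
eef_pos: [0.6089, 0.1246, 0.3171]
ee_rot: [-3.141, 0.002, -1.168]
force: [-1.0, -8.6, 9.3]
width: 0.0118
```

```bash
python3 st.py
```

```text
t 13.6667 post x,y -0.053213032502235934 -0.00015988415276289676 grip z 0.15625009498698822 F px,py,z -7.540990754632175 4.274747152082334 9.277700000661158 M [-2.2246  0.2897 -0.0031] [-3.1407  0.0022 -1.1683]
```

move_arm([
  [-0.3,-0.1,-0.7,0,0,0],
  [0,0,-0.7,0,0,0],
  [0,0,-0.6,0,0,0],
  [0,0,0,0,0,0],
  [0,0,0,0,0,0],
])

```text
t: 14.08
eef_pos: [0.6088, 0.1245, 0.3152]
ee_rot: [-3.14, 0.002, -1.168]
force: [0.0, -7.6, 9.2]
width: 0.0118
```

```bash
python3 st.py
```

```text
t 14.0833 post x,y -0.053208512897645326 1.9648494451494413e-05 grip z 0.1543647241633016 F px,py,z -7.031802502625562 2.934476601045196 9.242038487626225 M [-2.1882  0.1026 -0.013 ] [-3.1403  0.0022 -1.1684]
```

move_arm([
  [0,0,-0.7,0,0,0],
  [0,0,-0.5,0,0,0],
  [0,0,0,0,0,0],
  [0,0,0,0,0,0],
  [0,0,0,0,0,0],
])

```text
t: 14.5
eef_pos: [0.6088, 0.1245, 0.3139]
ee_rot: [-3.14, 0.002, -1.168]
force: [0.5, -7.5, 9.4]
width: 0.0116
```

```bash
python3 st.py
```

```text
t 14.5 post x,y -0.053195288003842 1.3152025526265855e-05 grip z 0.1531477459163219 F px,py,z -7.0650119466997765 2.4699554690772216 9.417863583531458 M [-2.1592  0.0786 -0.0047] [-3.1403  0.0022 -1.1683]
```

move_arm([
  [0,0,-0.7,0,0,0],
  [0,0,-0.5,0,0,0],
  [0,0,0,0,0,0],
  [0,0,0,0,0,0],
  [0,0,0,0,0,0],
])

```text
t: 14.92
eef_pos: [0.6088, 0.1245, 0.3128]
ee_rot: [-3.14, 0.002, -1.168]
force: [-0.2, -7.1, 10.2]
width: 0.0119
```

```bash
python3 st.py
```

```text
t 14.9167 post x,y -0.053222849070874864 -7.099966429954797e-06 grip z 0.15204104928917112 F px,py,z -6.434521258591231 2.9736466056593884 10.244818258450106 M [-2.1543  0.2379  0.0245] [-3.1402  0.0021 -1.1683]
```

move_arm([
  [0,0,-0.5,0,0,0],
  [0,0,-0.5,0,0,0],
  [0,0,0,0,0,0],
  [0,0,0,0,0,0],
  [0,0,0,0,0,0],
])

```text
t: 15.33
eef_pos: [0.6088, 0.1244, 0.3126]
ee_rot: [-3.14, 0.002, -1.168]
force: [-2.2, -7.8, 15.3]
width: 0.012
```

```bash
python3 st.py
```

```text
t 15.3333 post x,y -0.05328948361640331 1.4821609756802629e-05 grip z 0.15181662898111442 F px,py,z -6.31620344847976 5.108765549862911 15.331635528891667 M [-2.2794  0.9669  0.0368] [-3.1397  0.0019 -1.168 ]
```

move_arm([
  [0,0,-0.5,0,0,0],
  [0,0,-0.5,0,0,0],
  [0,0,0,0,0,0],
  [0,0,0,0,0,0],
  [0,0,0,0,0,0],
])

```text
t: 15.75
eef_pos: [0.6089, 0.1243, 0.3121]
ee_rot: [-3.139, 0.001, -1.168]
force: [-2.8, -9.7, 18.5]
width: 0.0115
```

```bash
python3 st.py
```

```text
t 15.75 post x,y -0.053476090972125356 2.3017366709775034e-05 grip z 0.15127001436292026 F px,py,z -7.842900479903729 6.372265455329898 18.521143393112364 M [-2.6739  1.1282 -0.0036] [-3.1395  0.0014 -1.1679]
```

Bottomed at the predicted home (travel ≈ 8.2 mm after lock contact, and force rose only there). Unload and release.

move_arm([
  [0.1,-0.3,0.8,0,0,0],
  [0.1,-0.3,0.7,0,0,0],
  [0,0,0,0,0,0],
  [0,0,0,0,0,0],
  [0,0,0,0,0,0],
])

```text
t: 16.17
eef_pos: [0.609, 0.1241, 0.3122]
ee_rot: [-3.14, 0.002, -1.168]
force: [-0.4, -5.8, 10.0]
width: 0.0117
```

```bash
python3 st.py
```

```text
t 16.1667 post x,y -0.053638360606637105 7.157813362604446e-06 grip z 0.15137685739348278 F px,py,z -5.162980490279776 2.6701066374100364 10.033279506016754 M [-1.841   0.2087 -0.0047] [-3.1402  0.0024 -1.1683]
```

move_arm([
  [0,0,0,0,0,0],
  [0,0,0,0,0,0],
  [0,0,0,0,0,0],
  [0,0,0,0,0,0],
  [0,0,0,0,0,0],
], claw=120)

```text
t: 16.58
eef_pos: [0.6081, 0.1249, 0.3096]
ee_rot: [3.14, 0.004, -1.169]
force: [0.5, 0.4, 1.0]
width: 0.0396
```

move_arm([
  [0,0,0,0,0,0],
  [0,0,0,0,0,0],
  [0,0,0,0,0,0],
  [0,0,0,0,0,0],
  [0,0,0,0,0,0],
])

```text
t: 17.0
eef_pos: [0.6082, 0.1247, 0.3097]
ee_rot: [3.14, 0.004, -1.169]
force: [0.1, -0.3, -0.3]
width: 0.0464
```

```bash
python3 st.py
```

```text
t 17.0 post x,y -0.05282096427832011 0.0005049642183997975 grip z 0.14893232045989618 F px,py,z -0.32664330085610155 -0.009574339528362633 -0.2586504956925117 M [ 0.0035 -0.0465 -0.0371] [ 3.14    0.004  -1.1688]
```

move_arm([
  [0,0,6,0,0,0],
  [0,0,15,0,0,0],
  [0,0,20,0,0,0],
  [0,0,25,0,0,0],
  [0,0,25,0,0,0],
])

```text
t: 17.42
eef_pos: [0.608, 0.1245, 0.402]
ee_rot: [3.139, 0.004, -1.169]
force: [-0.0, 1.1, 0.5]
width: 0.0466
```

move_arm([
  [12,-28,10,0,0,0],
  [12,-28,0,0,0,0],
  [12,-28,0,0,0,0],
  [12,-28,0,0,0,0],
  [12,-28,0,0,0,0],
])

```text
t: 17.83
eef_pos: [0.6684, -0.0166, 0.4116]
ee_rot: [3.141, 0.004, -1.168]
force: [1.4, 0.3, -0.9]
width: 0.0462
```

move_arm([
  [0,-28,-5,7,1.6,0],
  [0,-28,-5,7,1.6,0],
  [0,0,0,7,1.6,0],
  [0,0,0,0,0,0],
  [0,0,0,0,0,0],
])

```text
t: 18.25
eef_pos: [0.6686, -0.0733, 0.4009]
ee_rot: [-3.074, 0.37, -1.159]
force: [-0.3, -1.2, 0.7]
width: 0.0465
```

Run:
```python
from h import *
np.set_printoptions(precision=4,suppress=True)
s=arm.get_state();print(s['t'],s['eef_pos'],s['force'])
for n in('scene','top','wrist'):
    im=save(n,n+'7.png'); K,T,_=cam(n)
    for k,z in(('caddy_grip',.1515),('bulb_a_mid',.06),('tub_yellow_mid',.038)):
        for r in arm.spot_point(k,n)[:2]: print(n,k,np.round(r['xy'],1),round(r['score'],2),onz(n,r['xy'],z,K,T))
a=cv2.imread('pics/scene7.png')[160:260,255:355];b=cv2.imread('pics/top7.png')[130:230,150:250];w=cv2.imread('pics/wrist7.png')
z=lambda i:cv2.convertScaleAbs(cv2.resize(i,(300,300),interpolation=cv2.INTER_CUBIC),alpha=1.3)
cv2.imwrite('pics/b7.png',np.hstack([np.vstack([z(a),z(b)]),cv2.copyMakeBorder(cv2.resize(w,(500,375)),0,225,0,0,cv2.BORDER_CONSTANT)]))
```

```text
18.25 [ 0.6686 -0.0733  0.4009] [-0.2597 -1.175   0.6995]
scene caddy_grip [303.6 208.3] 0.67 [0.6    0.1281 0.1515]
scene bulb_a_mid [163.3 235.9] 0.73 [ 0.7616 -0.212   0.06  ]
scene tub_yellow_mid [378.7 292.4] 0.69 [0.6998 0.3684 0.038 ]
top caddy_grip [202.6 170.6] 0.61 [0.6066 0.1287 0.1515]
top bulb_a_mid [321.3 128.7] 0.85 [ 0.7593 -0.2172  0.06  ]
wrist caddy_grip [259.1 268.1] 0.93 [0.6076 0.1236 0.1515]
```

View pics/b7.png

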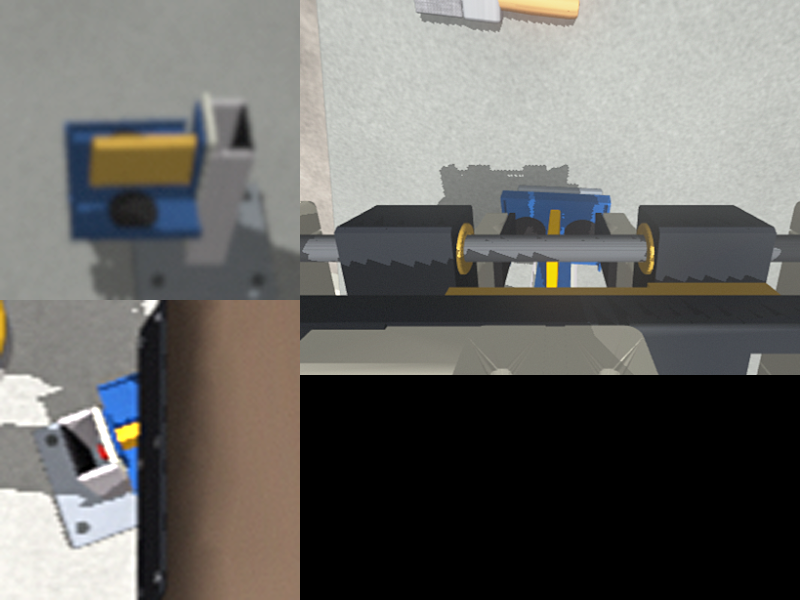

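The caddy hangs level and flush, and the gripper is well clear. Handing in.

```bash
python3 -c "
from station import arm
print(arm.job_done())"
```

```text
the job is handed in; nothing more can be done
None
```

The caddy is hanging released in the upper two slots, and I handed the job in at about 18 s of the 58 s allowed. The hand-in reports no verdict.

- **Finding the slots:** A tilted wrist-camera view put the slots about 6.6 mm above nominal and the post's yaw at about 113°. The hooks then went in on the first try, with no contact until the back plate met the strip. The highest push read there was about 12 N.
- **Pressing down:** The lock resisted steadily, with about 9–10 N read at the wrist while it moved. The caddy then bottomed after about 8.2 mm, matching the expected 8 mm. The highest downward force read was about 18.5 N, or about 21 N counting the caddy's weight.
- **Last checks:** After release the gripper force was near zero. The scene picture shows the caddy level with its plate flush on the strip, and the detected grip point agrees with home to within a few mm. Bulb A and the yellow tub came out within 1–2 cm of their first readings, about the detector's scatter. I did not re-measure bulb B or the green tub, but the arm went nowhere near the green tub and passed bulb B only once, high above it.
- **Disagreements:** Plate contact came about 3 mm before the camera estimate of the strip's face, within that estimate's error. I could not read the lock's value directly, so its drive depth comes from the measured travel and force.

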